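# Close and latch the microscope lamp box

### The arm

A 7-joint arm with a two-finger parallel gripper is mounted at the origin on the work surface. World frame = base frame: x ahead of the robot, y to its left, z up, the work surface at z = 0. Lengths are in m, angles in rad, forces in N, time in s.
With the tool pointing down it reaches from about 0.425 to 0.975 m from the base axis. Payload 16.7 kg.
Tool frame: the origin (TCP) lies at the very end of the fingers, on their centre line; the grasp point (between the pads) lies env.pinch_z behind it (env.pinch_z is the distance from the TCP to the grasp point, in m); z points along the fingers, y is the line along which they close (so a half turn about z gives the same grasp; the last joint's range is limited). The gripper opens to 85 mm and grips with 20 to 120 N. Pads are 22 mm wide; open, the fingers measure 114 mm over their backs; the gripper's body (76 mm by 85 mm) begins 54 mm behind the grasp point. The pads swing forward as they close: fully open they stand 13 mm farther back than shut.
Start: joints at [1.008, 0.426, 0.074, 1.606, -0.034, 1.111, -0.067], TCP at [0.271, -0.618, 0.231] pointing down, gripper open.
Joint ranges: [-2.85, 2.85], [-0.5, 2.14], [-1.23, 1.37], [0.21, 2.46], [-1.02, 4.16], [0.16, 2.05], [-2.73, 2.73]. Speed limits (rad/s): [1.89, 1.89, 2.39, 2.39, 3.01, 3.01, 3.01].

### API

Orientations are given as a unit quaternion [x, y, z, w].
In Python, from plant import telemetry, eyes, workorder, env gives the robot as it stands.
- The arm moves only by the tool apply_moves, never from a script. Its arguments are lists of equal length, an entry for each row: "grip": the closure, from 0 (fully open) to 1 (shut); "delta_pos": the shift along the tool's x, y, z in mm, a list of three; "spin": the turn about the tool's z in degrees. In form: {"grip": [grip, ...], "delta_pos": [[tx, ty, tz], ...], "spin": [spin, ...]}. A call has 1 to 8 rows; each row shifts and turns the commanded pose from where the row before left it, along the tool's axes as they then stand; what a row does not reach is not made up. A row lasts 1/8 s, in which the tool goes at most 62.5 mm and 10.7 degrees, less where a joint would pass 70% of its speed; a pose out of reach is approached as far as the arm can. A call is refused whole if a number of a shift passes 62.5 or a number of a turn 10.7, either way. A call with a gripper value outside its range is refused whole. The fingers move at their own pace and stop on an object; the grip force is fixed at half the most. Time passes only in rows, so rows that do not move let the fingers close. It gives the time, the measured TCP pose, the force, the opening and the grip force at its end, in the units of the state.
- telemetry.get_obs(): the state, without advancing time (a new reading comes with each control period).
- eyes.get_image(name): name is "side" or "top"; returns (picture, depth): 400x640x3 uint8, red, green, blue; 400x640 float32, m along the optical axis (not along the pixel's ray), 0 where there is no reading.
- eyes.camera_model(name): a dict with "vertical_fov" (degrees; the focal length in pixels is half the picture's height over the tangent of half this angle, whatever the lens; pixels are square), "cx", "cy" (the principal point, pixels), "eye" and "rotation" of the camera in the world. Camera axes: x right, y down, z forward; pixel columns grow to the right and rows downward; lengths in m; the calibration is good to about 2 mm. A picture is of the moment at which its call begins. camera_model takes no time and is no camera call.
- workorder.finish_job(): hands the job in; it is judged then, once.
The state is a dict: "clock": time; "joint_pos": joint angles; "dq": joint speeds; "joint_efforts": joint torques, N m; "position": TCP position; "eef_rot": TCP orientation; "force": force on the tool from outside, world axes, zero at the start; "torque": the same for the moment, N m; "finger_gap": finger opening in m; "grip_force": force on a finger pad.
Only numpy, scipy, OpenCV 4.12 (cv2) and the standard library are available. Lean on these libraries where they do the work, as an engineer would, in place of code of your own. Each camera call takes 0.05 s, during which the arm holds its last target. There are 200 camera calls.

### The job

A lamp has been changed in the white lamp box with the blue wing knob: press its hatch fully shut, then turn the blue knob clockwise (seen from above) to its stop, so that the tongue under the hatch swings behind the frame edge and locks it. Let go of the knob, and leave the hatch and knob of the box with the orange wing as they are.

Things in the scene. Friction and masses are not known exactly. Their poses are not given: they have to be found in the camera images.
- blue_box: White steel lamp box, blue front stripe, fixed, 220 (x) x 180 (y) x 94 mm high; origin: centre of its underside on the bench; -x is its front (to the robot), z up. The grey hatch in its top, 136 (x) x 152 (y) x 8 mm, hinges at the far side (line along y at x +70, z 86 mm); shut, its top is at z 94 mm. A like box with orange trim stands 300 to 600 mm away, on either side.
- blue_hatch (a joint): Hatch angle of the blue box, rad: 0 fully shut (hard stop), growing as the front edge rises. Starts 0.12 to 0.28. The stiff hinge stays where it is left; 1 to 4 N down at blue_press closes it.
- blue_press (a point): Centre of the blue disc, 24 mm wide, on the hatch's top face, beside the knob near the free front edge: the place to press; the wing stays 25 mm clear of its centre. With the hatch shut it lies at x -48, y +52, z 94 mm in the box's frame. Its z is normal to the hatch.
- blue_grip (a point): Point on the knob's axis inside the blue wing, at grip height, 18 mm below its top. The wing is an upright plate 10 mm thick, 46 long, 38 high, on a black disc 30 mm wide, 6 high. Own y runs along the wing (-y: end with white dot, tongue below it), x across it, z up its axis. Hatch shut: at x -42, y 0, z 120 mm in the box's frame, turning on the spot.
- blue_knob (a joint): Angle of the blue wing knob, rad, growing clockwise from above. 0: wing along the box's y, white dot to -y, tongue clear; 1.57 (hard stop): wing along the box's x, dot at the green mark in front, 45 mm tongue behind the frame. Starts 0.10 to 0.40. Friction 0.06 N m; stays where left. Past 0.5 the tongue strikes the frame if the hatch is over 0.02 open.
- orange_wing_end (a point): Dotted end of the orange wing on the other, like lamp box, whose hatch is also ajar: to be left alone. The point is 23 mm from its knob's axis and 18 mm below the wing's top; it moves with that hatch and knob.

How it is judged:
On the way:
1. the blue box's hatch is pressed shut (value of joint blue_hatch below 0.04 rad), for 0.2 s.
At the end, for the whole second after the job is handed in: The blue box's hatch is shut (within 0.04 rad), its knob is turned to within 0.27 rad of the stop (past 1.3 rad) and at rest, and the orange wing end is within 12 mm of where it was (value of joint blue_hatch below 0.04 rad and value of joint blue_knob above 1.3 rad and velocity of joint blue_knob below 0.1 rad/s and distance of orange_wing_end from where it was at the start of the episode below 0.012 m); the robot touches nothing.
It fails at once if the hatch or knob of the orange box is moved by 12 mm or more (distance of orange_wing_end from where it was at the start of the episode above 0.012 m).
It also fails if it takes over 45 s, if anything falls off the work surface, if the arm or the gripper's body presses on something with over 40 N, if the wrist force passes 120 N, or if a joint passes its speed limit or range.

## Working session

There is one attempt and no reset: what is moved stays moved. The work goes in short steps, Python scripts to look and compute and a tool call to move; the robot and the scene stay as the last step left them, time stands still between calls to the robot, and variables do not carry over. Pictures are saved under pics/ and viewed, at most 10 in all, crops included, and the job is handed in when it is done.

Besides the shell and the picture viewer there is one more tool, called after "Request:" as a command line: name --pt "numbers of a row" for each row, then --argument value for the rest. apply_moves: Moves the arm, as the interface text tells. Its arguments: {"type":"object","properties":{"grip":{"type":"array","items":{"type":"number"}},"delta_pos":{"type":"array","items":{"type":"array","items":{"type":"number"}}},"spin":{"type":"array","items":{"type":"number"}}},"required":["grip","delta_pos","spin"]}

```bash
mkdir -p pics
cat > h.py <<'E'
import numpy as np, cv2
from plant import telemetry, eyes, workorder, env
def cam(n):
    c=eyes.camera_model(n); return c
def points(n,d):
    c=eyes.camera_model(n); f=200/np.tan(np.radians(c["vertical_fov"])/2)
    v,u=np.mgrid[:d.shape[0],:d.shape[1]]
    p=np.stack([(u-c["cx"])/f*d,(v-c["cy"])/f*d,d],-1)
    return p@np.array(c["rotation"]).T+np.array(c["eye"])
E
python3 - <<'E'
from h import *
for n in("top","side"):
    im,d=eyes.get_image(n); np.savez(f"{n}0.npz",im=im,d=d)
    cv2.imwrite(f"pics/{n}0.png",im[:,:,::-1]); print(n,eyes.camera_model(n))
o=telemetry.get_obs();print(o["clock"],o["position"],o["eef_rot"],o["finger_gap"],env.pinch_z)
E
```

```text
top {'vertical_fov': 55.005154565719344, 'cx': 321.9414788890195, 'cy': 201.01973268748816, 'eye': array([ 0.50906814, -0.01516719,  0.92292544]), 'rotation': array([-0.69975018,  0.71343048, -0.01897978,  0.03172387])}
side {'vertical_fov': 48.272884366628574, 'cx': 322.0197885811259, 'cy': 202.35186523413373, 'eye': array([0.55427376, 0.72516112, 0.77416662]), 'rotation': array([-0.01081553,  0.9139575 , -0.40536356,  0.01565533])}
0.1 [ 0.27060753 -0.6179834   0.23067254] [ 9.78776944e-01  2.04927662e-01 -1.65134277e-04 -5.65957591e-04] 0.0857716610501145 0.0187
```

View pics/top0.png

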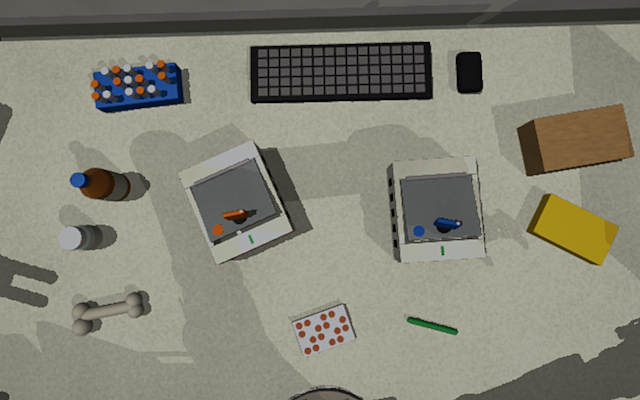

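View pics/side0.png

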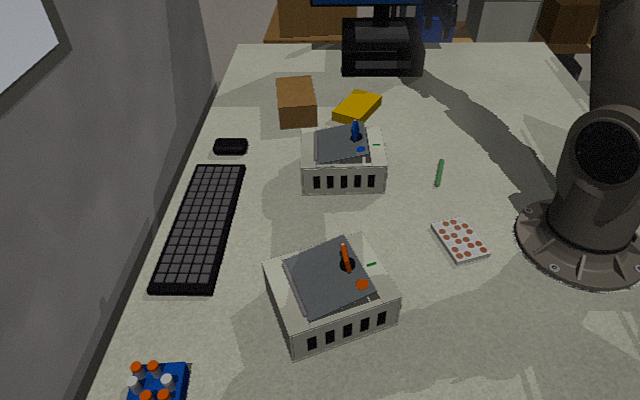

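The top view shows the blue-trimmed box at about (437,208): disc at (419,231), wing at (447,223) and green mark at (442,251). The orange box is at (238,203). The side view confirms that both hatches are ajar.

```bash
sed -i 's/np.array(c\["rotation"\]).T/Rotation.from_quat(c["rotation"]).as_matrix().T/; 1a from scipy.spatial.transform import Rotation' h.py
python3 - <<'E'
from h import *
z=np.load("top0.npz"); im,d=z["im"],z["d"]; P=points("top",d)
hsv=cv2.cvtColor(im,cv2.COLOR_RGB2HSV)
m=np.zeros(d.shape,bool); m[140:275,380:495]=1
print("bench z",np.median(P[300:320,380:400,2]))
top=m&(abs(P[...,2]-.094)<.008)
hi=m&(P[...,2]>.084)&(P[...,2]<.15)
n,l,s,c=cv2.connectedComponentsWithStats(hi.astype(np.uint8)); k=1+s[1:,4].argmax()
q=P[l==k][:,:2]
r=cv2.minAreaRect((q*1000).astype(np.float32)); print("rect mm",r)
blue=m&(hsv[...,0]>100)&(hsv[...,0]<125)&(hsv[...,1]>130)
n,l,s,c=cv2.connectedComponentsWithStats(blue.astype(np.uint8))
for i in range(1,n):
    if s[i,4]>15:
        p=P[l==i]; print("blue",s[i],c[i],p.mean(0),np.percentile(p[:,2],[5,50,95]))
        t=p[p[:,2]>np.percentile(p[:,2],95)-.012]
        print("  top rect",cv2.minAreaRect((t[:,:2]*1000).astype(np.float32)),t.mean(0))
g=m&(hsv[...,0]>45)&(hsv[...,0]<80)&(hsv[...,1]>120); print("green",P[g].mean(0),g.sum())
# hatch plane
grey=m&(P[...,2]>.09)&(hsv[...,2]<150)&~cv2.dilate(blue.astype(np.uint8),np.ones((15,15))).astype(bool)
p=P[grey]; A=np.c_[p[:,:2],np.ones(len(p))]
for _ in range(4):
    w=np.linalg.lstsq(A,p[:,2],rcond=None)[0]; e=abs(A@w-p[:,2])<.004; p,A=p[e],A[e]
print("plane",w,np.arctan(np.hypot(w[0],w[1])),"uphill yaw",np.degrees(np.arctan2(-w[1],-w[0])),len(p))
cv2.imwrite("pics/crop.png",cv2.resize(im[140:275,380:495,::-1],None,fx=5,fy=4.4,interpolation=cv2.INTER_CUBIC)[:600])
E
```

```text
bench z -0.0009168193998738694
rect mm ((546.8150634765625, -249.4092559814453), (220.20462036132812, 180.78436279296875), 2.924640655517578)
blue [434 218  27  12 202] [445.89108911 223.37623762] [ 0.5150108  -0.24867237  0.1491497 ] [0.11653472 0.15551241 0.16055156]
  top rect ((516.9169311523438, -249.55650329589844), (43.80982208251953, 11.37838077545166), 77.44683837890625) [ 0.51683524 -0.24793177  0.15729203]
blue [413 226  12  10  91] [418.56043956 230.49450549] [ 0.50157831 -0.2009978   0.11794301] [0.11516101 0.11811678 0.12071114]
  top rect ((501.5827331542969, -200.91891479492188), (22.819499969482422, 18.68258285522461), 88.96796417236328) [ 0.50157831 -0.2009978   0.11794301]
green [ 0.45771346 -0.25509001  0.09408589] 15
plane [-0.31182827  0.30359778  0.35938966] 0.41048743867419424 uphill yaw -44.23379274511141 317
```

View pics/crop.png

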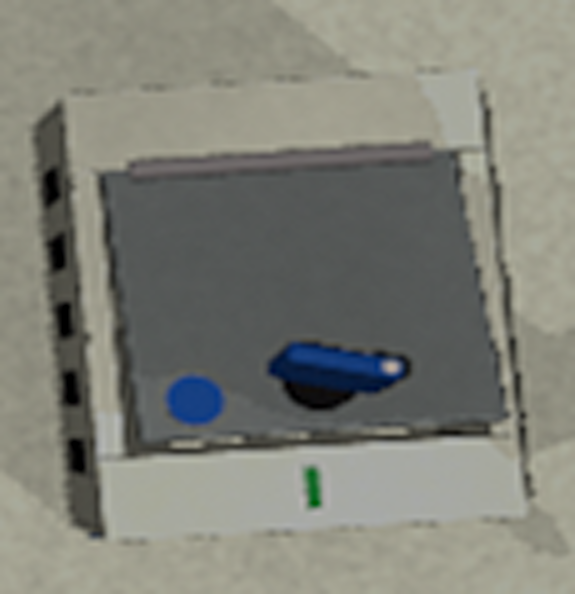

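The crop shows the disc on the left near the front edge and the wing's dotted end to the right, turned slightly to the front (knob about 0.27 rad). The box centre is (0.547, -0.249) with a yaw of 2.9°. The press point when shut is (0.496, -0.200, 0.094) and the knob axis is at (0.505, -0.2515).

Request:
apply_moves --grip '[1,1,1,1,1,1,1,1]' --pt "23.5 -18.2 0" --pt "23.5 -18.2 0" --pt "23.5 -18.2 0" --pt "23.5 -18.2 0" --pt "23.5 -18.2 0" --pt "23.5 -18.2 0" --pt "23.5 -18.2 0" --pt "23.5 -18.2 0" --spin '[0,0,0,0,0,0,0,0]'

```text
clock: 1.1
position: [0.3848, -0.4085, 0.2311]
eef_rot: [0.979, 0.205, -0.0, -0.0]
force: [-0.2, -0.9, -1.0]
finger_gap: 0.0
grip_force: 0.0
```

Request:
apply_moves --grip '[1,1,1,1,1,1,1,1]' --pt "23.5 -18.2 0" --pt "23.5 -18.2 0" --pt "23.5 -18.2 0" --pt "23.5 -18.2 0" --pt "23.5 -18.2 0" --pt "23.5 -18.2 0" --pt "23.5 -18.2 0" --pt "23.5 -18.2 0" --spin '[0,0,0,0,0,0,0,0]'

```text
clock: 2.1
position: [0.4986, -0.1998, 0.2311]
eef_rot: [0.979, 0.205, -0.0, -0.0]
force: [-0.2, -0.8, 0.3]
finger_gap: -0.0
grip_force: 0.0
```

Request:
apply_moves --grip '[1,1,1,1,1,1,1,1]' --pt "0 0 0" --pt "0 0 0" --pt "0 0 0" --pt "0 0 0" --pt "0 0 0" --pt "0 0 0" --pt "0 0 0" --pt "0 0 0" --spin '[-9,-9,-9,-9,-9,-9,0,0]'

```text
clock: 3.1
position: [0.4983, -0.2008, 0.2312]
eef_rot: [0.78, 0.625, -0.0, -0.0]
force: [0.1, 0.5, 0.4]
finger_gap: 0.0002
grip_force: 0.0
```

Request:
apply_moves --grip '[1,1,1,1,1,1,1,1]' --pt "0 0 25" --pt "0 0 25" --pt "0 0 25" --pt "0 0 25" --pt "0 0 6" --pt "0 0 4" --pt "0 0 4" --pt "0 0 4" --spin '[0,0,0,0,0,0,0,0]'

```text
clock: 4.1
position: [0.4987, -0.2009, 0.1138]
eef_rot: [0.779, 0.627, 0.0, 0.0]
force: [-0.6, 0.3, 1.7]
finger_gap: -0.0002
grip_force: 0.7
```

Request:
apply_moves --grip '[1,1,1,1,1,1,1,1]' --pt "0 0 4" --pt "0 0 4" --pt "0 0 4" --pt "0 0 3" --pt "0 0 3" --pt "0 0 0" --pt "0 0 0" --pt "0 0 0" --spin '[0,0,0,0,0,0,0,0]'

```text
clock: 5.1
position: [0.4985, -0.2007, 0.0954]
eef_rot: [0.779, 0.627, 0.0, 0.0]
force: [-0.1, 0.1, -0.3]
finger_gap: 0.0003
grip_force: 0.0
```

Request:
apply_moves --grip '[1,1,1,1,1,1]' --pt "0 0 1" --pt "0 0 1" --pt "0 0 1" --pt "0 0 0" --pt "0 0 0" --pt "0 0 0" --spin '[0,0,0,0,0,0]'

```text
clock: 5.85
position: [0.4986, -0.2008, 0.0937]
eef_rot: [0.779, 0.627, 0.0, 0.0]
force: [-8.8, 3.8, 28.3]
finger_gap: 0.0
grip_force: 14.2
```

Request:
apply_moves --grip '[1,1,0,0,0,0,0,0]' --pt "0 0 -5" --pt "0 0 -20" --pt "0 0 -40" --pt "0 0 -40" --pt "-40 0 0" --pt "-40 0 0" --pt "-40 0 0" --pt "0 0 0" --spin '[0,0,0,0,0,0,0,0]'

```text
clock: 6.85
position: [0.4713, -0.321, 0.1971]
eef_rot: [0.78, 0.625, -0.0, 0.0]
force: [-0.2, -0.8, -0.2]
finger_gap: 0.0854
grip_force: 0.0
```

Run:
```python
from h import *
im,d=eyes.get_image("side"); cv2.imwrite("pics/s1.png",cv2.resize(im[100:210,280:410,::-1],None,fx=5,fy=5))
im,d=eyes.get_image("top"); P=points("top",d); hsv=cv2.cvtColor(im,cv2.COLOR_RGB2HSV)
m=np.zeros(d.shape,bool); m[140:275,380:495]=1
blue=m&(hsv[...,0]>100)&(hsv[...,0]<125)&(hsv[...,1]>130)
n,l,s,c=cv2.connectedComponentsWithStats(blue.astype(np.uint8))
for i in range(1,n):
    if s[i,4]>15:
        p=P[l==i]; t=p[p[:,2]>np.percentile(p[:,2],95)-.012]
        print(s[i],cv2.minAreaRect((t[:,:2]*1000).astype(np.float32)),t.mean(0))
print(telemetry.get_obs()["position"])
```

```text
[431 224  27   9 133] ((505.21771240234375, -250.90179443359375), (44.454002380371094, 10.149096488952637), 76.68232727050781) [ 0.50568802 -0.24746189  0.13604251]
[411 228  11  10  90] ((498.57196044921875, -113.51193237304688), (197.00070190429688, 19.23516845703125), 89.08173370361328) [ 0.49747253 -0.19908474  0.10282958]
[ 0.47260605 -0.31774593  0.19710191]
```

View pics/s1.png

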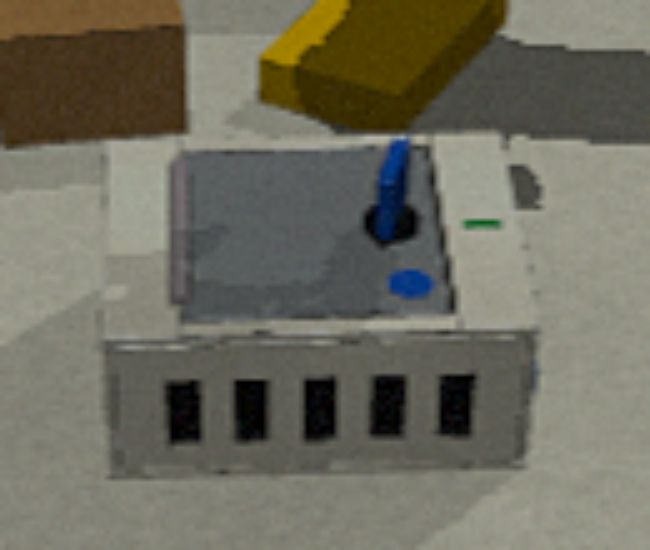

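The crop shows the hatch flush and shut, with the wing upright near (395,190) in the crop. Next I'll grip the wing.

Request:
apply_moves --grip '[0,0,0,0,0,0,0,0]' --pt "36 8.6 0" --pt "36.5 8.6 0" --pt "0 0 0" --pt "0 0 25" --pt "0 0 25" --pt "0 0 25" --pt "0 0 18" --pt "0 0 0" --spin '[0,0,0,0,0,0,0,0]'

```text
clock: 7.95
position: [0.5044, -0.2504, 0.1033]
eef_rot: [0.779, 0.627, -0.0, -0.001]
force: [0.2, -0.2, -0.5]
finger_gap: 0.0854
grip_force: 0.0
```

Request:
apply_moves --grip '[0.5,1,1,1,1,1]' --pt "0 0 0" --pt "0 0 0" --pt "0 0 0" --pt "0 0 0" --pt "0 0 0" --pt "0 0 0" --spin '[0,0,0,0,0,0]'

```text
clock: 8.7
position: [0.5065, -0.2511, 0.1049]
eef_rot: [0.779, 0.627, 0.001, 0.001]
force: [7.1, -2.5, -1.0]
finger_gap: 0.0092
grip_force: 61.0
```

Request:
apply_moves --grip '[1,1,1,1,1,1,1,1]' --pt "0 1.5 0" --pt "0 0 0" --pt "0 0 0" --pt "0 0 0" --pt "0 0 0" --pt "0 0 0" --pt "0 0 0" --pt "0 0 0" --spin '[0,6,6,6,6,6,6,0]'

```text
clock: 9.7
position: [0.5078, -0.2517, 0.1049]
eef_rot: [0.935, 0.355, 0.001, 0.001]
force: [5.8, -4.1, -0.8]
finger_gap: 0.0094
grip_force: 61.1
```

Request:
apply_moves --grip '[1,1,1,1,1,1,1,1]' --pt "0 0 0" --pt "0 0 0" --pt "0 0 0" --pt "0 0 0" --pt "0 0 0" --pt "0 0 0" --pt "0 0 0" --pt "0 0 0" --spin '[6,6,6,6,6,6,0,0]'

```text
clock: 10.7
position: [0.5083, -0.2527, 0.105]
eef_rot: [0.999, 0.049, 0.002, 0.001]
force: [9.7, -10.5, -5.9]
finger_gap: 0.0093
grip_force: 60.2
```

Request:
apply_moves --grip '[1,1,0,0,0,0,0,0]' --pt "0 0 0" --pt "0 0 0" --pt "0 0 0" --pt "0 0 0" --pt "0 0 0" --pt "0 0 0" --pt "0 0 0" --pt "0 0 0" --spin '[2,0,0,0,0,0,0,0]'

```text
clock: 11.7
position: [0.5065, -0.2511, 0.1044]
eef_rot: [0.999, 0.032, 0.0, -0.0]
force: [0.5, -0.6, 0.0]
finger_gap: 0.0854
grip_force: 0.0
```

Request:
apply_moves --grip '[0,0,0,0,0,0,0,0]' --pt "0 0 -10" --pt "0 0 -25" --pt "0 0 -40" --pt "0 0 -40" --pt "0 40 0" --pt "0 40 0" --pt "0 40 0" --pt "0 0 0" --spin '[0,0,0,0,0,0,0,0]'

```text
clock: 12.7
position: [0.5132, -0.3741, 0.2198]
eef_rot: [1.0, 0.03, -0.0, 0.001]
force: [-0.7, 0.6, 0.5]
finger_gap: 0.0857
grip_force: 0.0
```

Run:
```python
from h import *
a,d=eyes.get_image("side"); b,d=eyes.get_image("top")
A=cv2.resize(a[100:210,280:410,::-1],(400,400));B=cv2.resize(b[140:275,380:495,::-1],(400,400))
cv2.imwrite("pics/end.png",np.hstack([A,B])); o=telemetry.get_obs(); print(o["position"],o["force"])
```

```text
[ 0.51402872 -0.37083158  0.21958899] [0.41700807 0.85768203 0.28749843]
```

View pics/end.png

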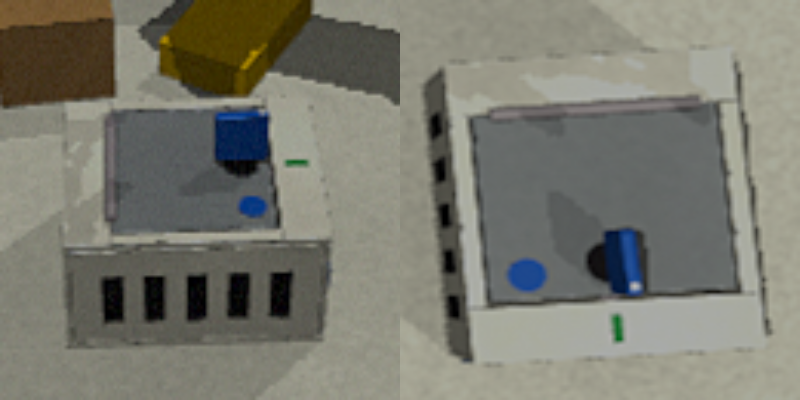

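The hatch is flush. The wing lies along the box's x with its dot at about (635,288) in the crop, next to the green mark, and the gripper is clear of everything.

```bash
python3 -c "
from plant import workorder
print(workorder.finish_job())"
```

```text
the job is handed in; nothing more can be done
None
```

The blue box's hatch is pressed shut and its knob turned clockwise to about its stop and released; the orange box was not touched, and the job was handed in at about 13 s (no verdict was returned).

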